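Dispense one filter cassette and push it aside

TASK

Get one wide filter cassette out: press the plunger of the dispenser with the wider magazine tube fully down once and let it come back up. Then push the ejected cassette sideways along the channel with the fingertips, without gripping or lifting it, until it is fully home against the stop at the closed end, flat on the channel floor. Leave the other dispenser, the other cassettes and everything standing around as they are.

Things in the scene. Friction and masses are not known exactly. Their poses are not given: they have to be found in the camera images.
- wide_dispenser: Dispenser to use, for 37 mm cassettes, fixed: thicker clear tube (46 mm outside, open top at z = 60 mm) and wider channel than the other, else alike. Origin: tube axis, worktop level; x from channel (x = -50.5 mm) back to plunger (x = 60 mm), y along the channel to its closed end, z up. White housing x 23 to 98 mm, 50 mm wide, top at z = 46 mm
- wide_dispenser_plunger (a joint): wide dispenser's plunger travel, m: 0 up, 0.026 fully down; a spring (2 N at first, about 5 N when down) lifts it again. It drives a blade, two for one, that pushes the lowest cassette in direction -x out of the slot under the tube, to the outlet when fully down; coming up it draws the blade back and the next cassette drops
- wide_dispenser_plunger_top (a point): centre of the top face of the wide dispenser's black plunger button, 30 mm across, 86 mm above the worktop when up; it moves with the button
- wide_dispenser_outlet (a point): point on the wide channel's floor (z = 12 mm) where an ejected cassette's centre comes to lie, within 3 mm. The channel, 42 mm wide between lips 5 mm high, runs along y from its open end, 62 mm on the -y side of this point, to the stop, 96.5 mm on the +y side; no lip between this point and the tube. Same axes as the dispenser
- wide_dispenser_bay (a point): bay of the wide dispenser: point on the channel floor 78 mm along +y from the outlet, where a cassette's centre lies when it touches the stop (9 mm high) at the channel's closed end. Same axes as the dispenser
- wide_cassette0: white round flat filter cassette, 37 mm across, 10 mm thick, 22 g, standing in the wide dispenser's tube: lowest in the stack, the one that is ejected next. Origin at the centre of its underside, z up
- wide_cassette1: white round flat filter cassette, 37 mm across, 10 mm thick, 22 g, standing in the wide dispenser's tube: second from below. Origin at the centre of its underside, z up
- wide_cassette2: white round flat filter cassette, 37 mm across, 10 mm thick, 22 g, standing in the wide dispenser's tube: top one. Origin at the centre of its underside, z up
- narrow_dispenser: Other dispenser, not to be used, for 25 mm cassettes, fixed: thinner clear tube (34 mm outside, open top at z = 60 mm) and narrower channel than the other, else alike. Origin: tube axis, worktop level; x from channel (x = -50.5 mm) back to plunger (x = 60 mm), y along the channel to its closed end, z up. White housing x 17 to 98 mm, 50 mm wide, top at z = 46 mm
- narrow_dispenser_plunger (a joint): narrow dispenser's plunger travel, m: 0 up, 0.026 fully down; a spring (2 N at first, about 5 N when down) lifts it again. It drives a blade, two for one, that pushes the lowest cassette in direction -x out of the slot under the tube, to the outlet when fully down; coming up it draws the blade back and the next cassette drops
- narrow_dispenser_plunger_top (a point): centre of the top face of the narrow dispenser's black plunger button, 30 mm across, 86 mm above the worktop when up; it moves with the button
- narrow_dispenser_outlet (a point): point on the narrow channel's floor (z = 12 mm) where an ejected cassette's centre comes to lie, within 3 mm. The channel, 30 mm wide between lips 5 mm high, runs along y from its open end, 62 mm on the -y side of this point, to the stop, 90.5 mm on the +y side; no lip between this point and the tube. Same axes as the dispenser
- narrow_dispenser_bay (a point): bay of the narrow dispenser: point on the channel floor 78 mm along +y from the outlet, where a cassette's centre lies when it touches the stop (9 mm high) at the channel's closed end. Same axes as the dispenser
- narrow_cassette0: white round flat filter cassette, 25 mm across, 10 mm thick, 14 g, standing in the narrow dispenser's tube: lowest in the stack, the one that is ejected next. Origin at the centre of its underside, z up
- narrow_cassette1: white round flat filter cassette, 25 mm across, 10 mm thick, 14 g, standing in the narrow dispenser's tube: second from below. Origin at the centre of its underside, z up
- narrow_cassette2: white round flat filter cassette, 25 mm across, 10 mm thick, 14 g, standing in the narrow dispenser's tube: top one. Origin at the centre of its underside, z up
- stopper: bystander: loose white stopper, 27 mm across, 24 mm tall; origin under its centre
- dish: bystander: loose glass petri dish, 66 mm across, 12 mm tall; origin under its centre
- clock: bystander: loose white bench timer, 66 mm wide, 28 mm deep, 62 mm tall; origin under its centre
- flask: bystander: loose glass conical flask, 69 mm across, 142 mm tall; origin under its centre
Not all that is in view belongs to the job. Leave any purple look-alike of the wide_dispenser alone.

How it is judged (in metres and radians):
On the way, in this order (a step that is already met when the one before it is completed fails the run):
1. the wide dispenser's plunger is fully down and the lowest cassette lies at the outlet (value of joint wide_dispenser_plunger above 0.022 m and horizontal distance between wide_cassette0 and wide_dispenser_outlet below 0.012 m), for 0.05 s.
2. the plunger has come back up, the cassette still at the outlet (value of joint wide_dispenser_plunger below 0.003 m and horizontal distance between wide_cassette0 and wide_dispenser_outlet below 0.015 m), for 0.1 s.
3. the cassette lies at the stop in the bay (y of wide_cassette0 in the frame of wide_dispenser_bay above -0.006 m and horizontal distance between wide_cassette0 and wide_dispenser_bay below 0.008 m and height (world z) of wide_cassette0 below 0.016 m and angle between wide_cassette0's own z axis and vertical below 0.1 rad and linear speed of wide_cassette0 below 0.01 m/s), for 0.2 s.
At the end, for the whole second after the job is handed in: The lowest wide cassette lies flat and still on the channel floor, no more than 6 mm short of the stop; both plungers are up; the five other cassettes are in their tubes (within 8 mm of the axis) (all of step 3 and value of joint each of wide_dispenser_plunger, narrow_dispenser_plunger below 0.003 m and horizontal distance between each of wide_cassette1, wide_cassette2 and wide_dispenser below 0.008 m and horizontal distance between each of narrow_cassette0, narrow_cassette1, narrow_cassette2 and narrow_dispenser below 0.008 m); the robot touches nothing.
It fails at once if the ejected cassette is lifted (more than 10 mm off the channel floor) or tipped (height (world z) of wide_cassette0 above 0.022 m or angle between wide_cassette0's own z axis and vertical above 0.5 rad).
It fails at once if a second cassette leaves a tube (horizontal distance between any of wide_cassette1, wide_cassette2 and wide_dispenser above 0.012 m or horizontal distance between any of narrow_cassette0, narrow_cassette1, narrow_cassette2 and narrow_dispenser above 0.012 m).
It fails at once if another cassette is lifted (height (world z) of any of wide_cassette1, narrow_cassette1 above 0.032 m or height (world z) of any of wide_cassette2, narrow_cassette2 above 0.042 m or height (world z) of narrow_cassette0 above 0.022 m).
It fails at once if the narrow dispenser's plunger is pressed (value of joint narrow_dispenser_plunger above 0.006 m).
It fails at once if a bystander is moved more than 20 mm or tipped (distance of any of stopper, dish, clock, flask from where it was at the start of the episode above 0.02 m or angle between any of stopper, dish, clock, flask's own z axis and vertical above 0.4 rad).
It also fails if it takes over 48 s, if anything falls off the work surface, if the arm or the gripper's body presses on something with over 40 N, if the wrist force passes 120 N, or if a joint passes its speed limit or range.

ROBOT

A 6-joint arm with a two-finger parallel gripper is mounted at the origin on a cart in front of the work surface, level with it; the furniture and walls round the work are solid. World frame = base frame: x ahead of the robot, y to its left, z up, the work surface at z = 0. Lengths are in m, angles in degrees, forces in N, time in s.
With the tool pointing down it reaches from about 0.275 to 1 m from the base axis. Payload 8.4 kg.
Tool frame: the origin (TCP) lies between the finger pads; the fingertips stand 14 mm ahead of it and the grasp point (between the pads) lies 5 mm behind it; z points along the fingers, y is the line along which they close (so a half turn about z gives the same grasp; the last joint's range is limited). The gripper opens to 85 mm and grips with 20 to 120 N. Pads are 22 mm wide; open, the fingers measure 114 mm over their backs; the gripper's body (76 mm by 85 mm) begins 54 mm behind the grasp point. The pads swing forward as they close: fully open they stand 13 mm farther back than shut.
Start: joints at [63.69, 20.225, 93.587, -0, 66.188, -0.138], TCP at [0.276, 0.561, 0.245] pointing down, gripper open.
Joint ranges: [-150.9, 150.9], [-52.94, 120.26], [3.33, 152.33], [-74.26, 254.26], [0, 154.13], [-172.89, 172.89]. Speed limits (degrees/s): [127.2, 127.2, 159.86, 180, 180, 180].

INTERFACE

Orientations are given as [roll, pitch, yaw] about the fixed x, y, z axes, in that order (R = Rz(yaw) Ry(pitch) Rx(roll)).
In Python, from bench import r, cams, sign_off gives the robot as it stands.
- The arm moves only by the tool apply_moves, never from a script. Its argument "deltas" is a list of rows, each an object of numbers: "x", "y", "z": the shift along the tool's x, y, z in mm; "spin": the turn about the tool's z in degrees; "claw": the opening, from 0 (shut) to 1 (fully open). In form: [{"x": .., "y": .., "z": .., "spin": .., "claw": ..}, ...]. A call has 1 to 12 rows; each row is the pose to reach, as a shift and turn from the pose commanded when the call began, along the tool's axes at that moment; what a row does not reach only later rows make up. A row lasts 1/10 s, in which the tool goes at most 50 mm and 8.59 degrees, less where a joint would pass 70% of its speed; a pose out of reach is approached as far as the arm can. A call with a gripper value outside its range is refused whole. The fingers move at their own pace and stop on an object; "force" is the grip in N (left out, the last holds). Time passes only in rows, so rows that repeat a pose let the fingers close. It gives the time, the measured TCP pose, the force, the opening and the grip force at its end, in the units of the state.
- r.get_state(): the state, without advancing time (a new reading comes with each control period).
- cams.snapshot(name): name is "scene" or "top"; returns (picture, depth): 400x640x3 uint8, blue, green, red; 400x640 float32, m along the optical axis (not along the pixel's ray), 0 where there is no reading.
- cams.calibration(name): a dict with "intrinsics" (3x3 intrinsics, pixels), "cam_to_world" (4x4, takes a point from camera to world coordinates). Camera axes: x right, y down, z forward; pixel columns grow to the right and rows downward; lengths in m; the calibration is good to about 2 mm. A picture is of the moment at which its call begins. calibration takes no time and is no camera call.
- sign_off(): hands the job in; it is judged then, once.
The state is a dict: "time": time; "joints": joint angles; "qvel": joint speeds; "effort": joint torques, N m; "eef_pos": TCP position; "eef_rot": TCP orientation; "force": force on the tool from outside, world axes, zero at the start; "torque": the same for the moment, N m; "finger_gap": finger opening in m; "grip_force": force on a finger pad.
Only numpy, scipy, OpenCV 4.12 (cv2) and the standard library are available. Lean on these libraries where they do the work, as an engineer would, in place of code of your own. Each camera call takes 0.05 s, during which the arm holds its last target. There are 200 camera calls.

## Working session

There is one attempt and no reset: what is moved stays moved. The work goes in short steps, Python scripts to look and compute and a tool call to move; the robot and the scene stay as the last step left them, time stands still between calls to the robot, and variables do not carry over. Pictures are saved under pics/ and viewed, at most 13 in all, crops included, and the job is handed in when it is done.

Besides the shell and the picture viewer there is one more tool, called after "Emit:" as name(argument=value, ...), one argument or row to a line, values as JSON. apply_moves: Moves the arm, as the interface text tells. Its arguments: {"type":"object","properties":{"deltas":{"type":"array","items":{"type":"object","properties":{"x":{"type":"number"},"y":{"type":"number"},"z":{"type":"number"},"spin":{"type":"number"},"claw":{"type":"number"}}}},"force":{"type":"number"}},"required":["deltas"]}

```bash
mkdir -p pics; cat > h.py <<'E'
import numpy as np, cv2
from bench import r, cams, sign_off
def snap(n,f):
    p,d=cams.snapshot(n); cv2.imwrite('pics/'+f+'.png',p); np.save('pics/'+f+'.npy',d); return p,d
def w(n,d,u,v):
    c=cams.calibration(n);K=np.array(c["intrinsics"]);T=np.array(c["cam_to_world"])
    u=np.asarray(u,float);v=np.asarray(v,float)
    z=d
    P=np.stack([(u-K[0,2])/K[0,0]*z,(v-K[1,2])/K[1,1]*z,z,np.ones_like(z)],-1)
    return (P@T.T)[...,:3]
def cloud(n,d):
    v,u=np.mgrid[0:400,0:640]; return w(n,d,u,v)
def proj(n,p):
    c=cams.calibration(n);K=np.array(c["intrinsics"]);T=np.linalg.inv(np.array(c["cam_to_world"]))
    q=T[:3,:3]@np.array(p,float)+T[:3,3]; q=K@q; return q[:2]/q[2]
E
python3 - <<'E'
from h import *
for n in("top","scene"):
    p,d=snap(n,n+'1'); print(n,cams.calibration(n)); 
print(r.get_state())
E
```

```text
top {'intrinsics': array([[514.9167869 ,   0.        , 317.29111844],
       [  0.        , 514.9167869 , 201.95038673],
       [  0.        ,   0.        ,   1.        ]]), 'cam_to_world': array([[ 0.02352139, -0.98417146,  0.17565103,  0.29363895],
       [-0.99970461, -0.02207983,  0.01015709, -0.05892411],
       [-0.00611798, -0.17583806, -0.9844001 ,  1.63539607],
       [ 0.        ,  0.        ,  0.        ,  1.        ]])}
scene {'intrinsics': array([[516.82244083,   0.        , 327.1997626 ],
       [  0.        , 516.82244083, 195.08262523],
       [  0.        ,   0.        ,   1.        ]]), 'cam_to_world': array([[ 0.77263788, -0.3156766 ,  0.55079851, -0.21162797],
       [-0.63457982, -0.40919972,  0.65564017, -0.93251206],
       [ 0.01841633, -0.85609805, -0.51648521,  0.79225683],
       [ 0.        ,  0.        ,  0.        ,  1.        ]])}
{'time': 0.1, 'joints': array([ 6.36893844e+01,  2.02571265e+01,  9.36240606e+01, -5.42256711e-04,
        6.61861607e+01, -1.36733248e-01]), 'qvel': array([-0.01211856, -0.10803548, -0.10914601, -0.1639106 , -0.03702598,
       -0.03728911]), 'effort': array([ 8.22993684e-05, -6.06367779e+01, -3.42816031e+01, -1.79192034e-04,
        4.02705482e-03,  5.24570851e-05]), 'eef_pos': array([0.27550717, 0.56056425, 0.24465754]), 'eef_rot': array([-1.79932651e+02,  3.35109320e-04,  1.53826337e+02]), 'force': array([-0.61918436,  0.07533695, -0.94828836]), 'torque': array([-0.04470274,  0.00348293, -0.03049011]), 'grip_force': 0.0, 'finger_gap': 0.08531171816449629}
```

View pics/top1.png

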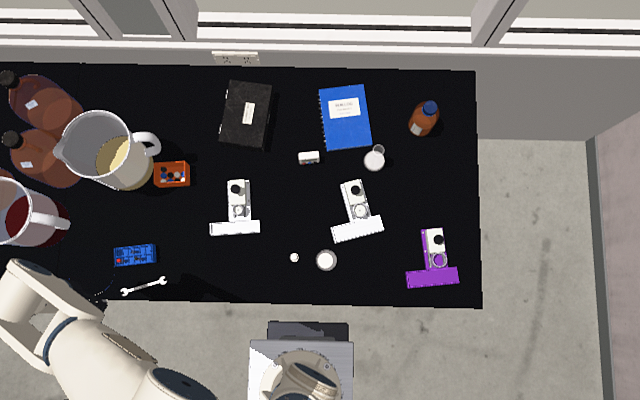

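View pics/scene1.png

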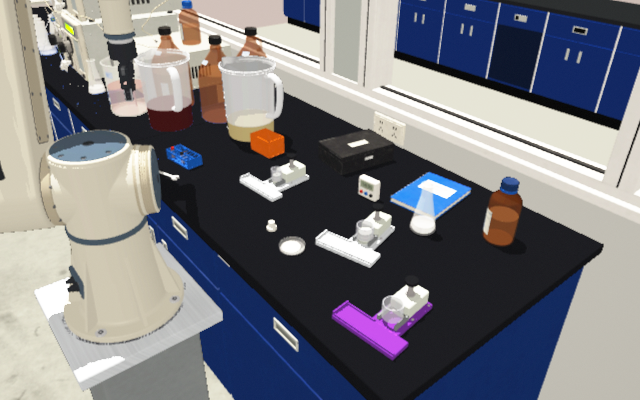

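The top view shows two white dispensers, at about (238,208) and (357,212), plus the purple decoy at (433,260). The right-hand white one looks wider, so I'll enlarge both and measure.

```bash
python3 - <<'E'
from h import *
p=cv2.imread('pics/top1.png'); d=np.load('pics/top1.npy')
a=cv2.resize(p[165:255,200:300],None,fx=6,fy=6,interpolation=cv2.INTER_CUBIC)[:540,:400]
a=cv2.resize(p[172:252,205:265],None,fx=6.6,fy=6.6,interpolation=cv2.INTER_CUBIC)
b=cv2.resize(p[172:252,327:387],None,fx=6.6,fy=6.6,interpolation=cv2.INTER_CUBIC)
cv2.imwrite('pics/crop1.png',np.hstack([a,b]))
P=cloud('top',d)
for n,(u0,u1) in dict(L=(205,265),R=(327,387)).items():
    Q=P[172:252,u0:u1].reshape(-1,3)
    for lo,hi,s in((.008,.022,'channel'),(.040,.052,'housing'),(.076,.095,'button')):
        m=(Q[:,2]>lo)&(Q[:,2]<hi); q=Q[m]
        rc=cv2.minAreaRect((q[:,:2]*1000).astype(np.float32))
        print(n,s,len(q),q.mean(0).round(4),np.median(q[:,2]).round(4),rc)
E
```

```text
L channel 887 [0.5236 0.2127 0.0132] 0.0129 ((549.580078125, 222.30313110351562), (255.0662841796875, 190.8768768310547), 2.6244006156921387)
L housing 338 [0.5956 0.2091 0.0458] 0.0456 ((589.3335571289062, 210.06405639648438), (113.6644515991211, 50.850730895996094), 4.424954891204834)
L button 69 [0.6079 0.211  0.0864] 0.0861 ((608.1173095703125, 211.11122131347656), (26.14968490600586, 24.956119537353516), 2.298100709915161)
R channel 1048 [ 0.5251 -0.1684  0.0133] 0.0131 ((555.4805297851562, -165.17953491210938), (253.39878845214844, 182.67874145507812), 1.1263248920440674)
R housing 347 [ 0.597  -0.1622  0.0457] 0.0457 ((592.0301513671875, -164.69808959960938), (118.76827239990234, 50.65365219116211), 15.586167335510254)
R button 71 [ 0.6132 -0.1583  0.0861] 0.0859 ((612.6657104492188, -159.05746459960938), (26.514896392822266, 27.296876907348633), 1.7550522089004517)
```

View pics/crop1.png

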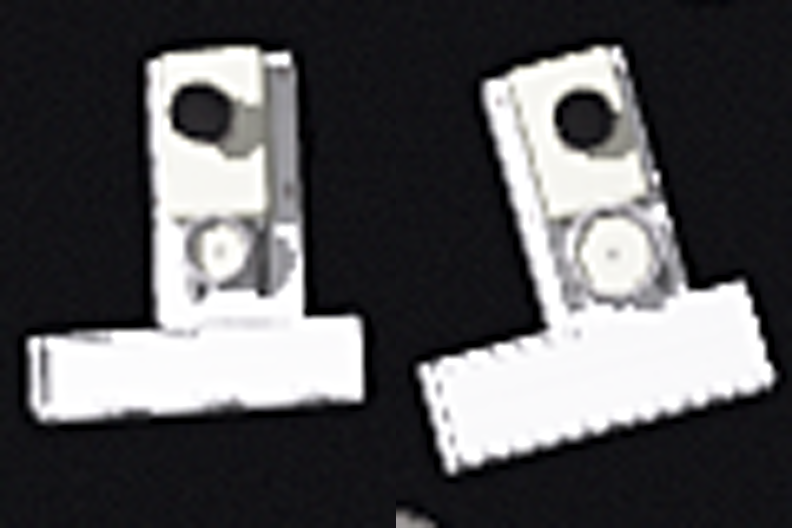

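The right dispenser is the wide one: its cassette disc at crop (612,253) is clearly bigger than the left one's. Its closed end is on the left, with the stop seam at crop x≈440. Next I fit its pose and check clearances.

```bash
python3 - <<'E'
from h import *
d=np.load('pics/top1.npy'); P=cloud('top',d)
R=P[172:252,327:387].reshape(-1,3)
q=R[(R[:,2]>.0095)&(R[:,2]<.025)&(R[:,0]<.54)]
for a in (0,):
    rc=cv2.minAreaRect((q[:,:2]*1000).astype(np.float32)); print(rc, cv2.boxPoints(rc).round(1).tolist())
# channel outer centre relative to outlet: y mid ~ (96.5-62)/2+; use axis from long side
(b,c,an)=rc; bx=cv2.boxPoints(rc)
e=[bx[(i+1)%4]-bx[i] for i in range(4)]; L=max(e,key=np.linalg.norm); L=L/np.linalg.norm(L); L*=np.sign(L[1])
yd=L; xd=np.array([L[1],-L[0]]); print('yaw',np.degrees(np.arctan2(xd[1],xd[0])))
h=R[(R[:,2]>.043)&(R[:,2]<.050)]
bt=R[(R[:,2]>.080)&(R[:,2]<.09)]
B=bt[:,:2].mean(0)*1000
T=np.array([w('top',np.array((1.63539607-0.042)/1),0,0)])  # unused
def ray(u,v,z):
    a=w('top',np.array(.5),u,v);b=w('top',np.array(1.),u,v);t=(z-a[2])/(b[2]-a[2]);return a+t*(b-a)
C=ray(359.7,210.3,.042)[:2]*1000
print('button',B,'tube',C,'diff in frame',(B-C)@xd,(B-C)@yd)
print('chan centre in button frame',(np.array(b)-B)@xd,(np.array(b)-B)@yd)
print('tubeyaw',np.degrees(np.arctan2(*(B-C)[::-1])))
for n,u,v,z in(('flask base',374,161,.0),('flask top',377,150,.142),('clock',309,157,.06),('stopper',294,257,.024),('dish',326,260,.012)): print(n,ray(u,v,z).round(3))
E
```

```text
((488.08868408203125, -162.70858764648438), (106.53660583496094, 183.28887939453125), 5.841526985168457) [[425.79998779296875, -77.0], [444.3999938964844, -259.29998779296875], [550.4000244140625, -248.5], [531.7999877929688, -66.0999984741211]]
yaw 5.84153
button [ 613.08929337 -157.8762756 ] tube [ 554.37131581 -175.93749654] diff in frame 60.25128981477017 11.99126985631262
chan centre in button frame -124.84332419914143 7.915016978920424
tubeyaw 17.097515026912948
flask base [ 0.726 -0.224  0.   ]
flask top [ 0.722 -0.219  0.142]
clock [ 0.718 -0.013  0.06 ]
stopper [0.405 0.026 0.024]
dish [ 0.399 -0.074  0.012]
```

```bash
python3 - <<'E'
from h import *
d=np.load('pics/top1.npy'); P=cloud('top',d)
m=((P[...,2]>.0095)&(P[...,2]<.025)).astype(np.uint8); m[:,:327]=0; m[:,387:]=0; m[:172]=0; m[246:]=0
B=np.array([613.1,-157.9])
q=P[m>0][:,:2]*1000
from scipy.optimize import minimize
for yaw in (13,14,15,16,17):
    t=np.radians(yaw); xd=np.array([np.cos(t),np.sin(t)]); yd=np.array([-xd[1],xd[0]])
    l=np.stack([(q-B)@xd,(q-B)@yd],1)
    k=l[(l[:,0]<-84)&(l[:,0]>-145)]
    # front edge (min x) slope and ends
    bins=[k[(k[:,1]>a)&(k[:,1]<=a+20)][:,0] for a in range(-60,90,20)]
    print(yaw,[round(b.min(),1) if len(b) else None for b in bins],'y',k[:,1].min().round(1),k[:,1].max().round(1),'x',k[:,0].min().round(1),len(k))
st=r.get_state();print(st['eef_pos'],st['eef_rot'])
E
```

```text
13 [np.float64(-132.9), np.float64(-135.1), np.float64(-136.7), np.float64(-133.7), np.float64(-138.5), np.float64(-139.5), np.float64(-140.1), np.float64(-140.3)] y -69.1 115.3 x -140.3 660
14 [np.float64(-133.7), np.float64(-135.5), np.float64(-136.0), np.float64(-136.7), np.float64(-137.0), np.float64(-138.6), np.float64(-138.8), np.float64(-138.7)] y -67.0 117.7 x -138.8 663
15 [np.float64(-134.5), np.float64(-135.6), np.float64(-136.1), np.float64(-136.7), np.float64(-136.5), np.float64(-137.7), np.float64(-137.4), np.float64(-137.0)] y -64.9 120.0 x -137.7 665
16 [np.float64(-134.8), np.float64(-136.2), np.float64(-136.2), np.float64(-136.6), np.float64(-135.9), np.float64(-136.7), np.float64(-136.0), np.float64(-136.0)] y -62.7 122.2 x -136.7 667
17 [np.float64(-135.7), np.float64(-136.7), np.float64(-136.4), np.float64(-136.4), np.float64(-135.3), np.float64(-135.7), np.float64(-134.9), np.float64(-134.5)] y -60.5 124.5 x -136.7 667
[0.27550717 0.56056425 0.24465754] [-1.79932651e+02  3.35109320e-04  1.53826337e+02]
```

Emit:
apply_moves(
  deltas=[
    {"x": -620,"y": -496,"z": 0,"spin": 47.6,"claw": 0},
    {"x": -620,"y": -496,"z": 0,"spin": 47.6,"claw": 0},
    {"x": -620,"y": -496,"z": 0,"spin": 47.6,"claw": 0},
    {"x": -620,"y": -496,"z": 0,"spin": 47.6,"claw": 0},
    {"x": -620,"y": -496,"z": 0,"spin": 47.6,"claw": 0},
    {"x": -620,"y": -496,"z": 0,"spin": 47.6,"claw": 0},
    {"x": -620,"y": -496,"z": 0,"spin": 47.6,"claw": 0},
    {"x": -620,"y": -496,"z": 0,"spin": 47.6,"claw": 0},
    {"x": -620,"y": -496,"z": 0,"spin": 47.6,"claw": 0},
    {"x": -620,"y": -496,"z": 0,"spin": 47.6,"claw": 0},
    {"x": -620,"y": -496,"z": 0,"spin": 47.6,"claw": 0},
    {"x": -620,"y": -496,"z": 0,"spin": 47.6,"claw": 0},
  ],
)

```text
time: 1.3
eef_pos: [0.5312, 0.0158, 0.2452]
eef_rot: [-180.0, -0.0, 106.2]
force: [0.7, 0.5, 0.2]
finger_gap: 0.0003
grip_force: 0.0
```

Emit:
apply_moves(
  deltas=[
    {"x": -190,"y": 30,"z": 0},
    {"x": -190,"y": 30,"z": 0},
    {"x": -190,"y": 30,"z": 0},
    {"x": -190,"y": 30,"z": 20},
    {"x": -190,"y": 30,"z": 65},
    {"x": -190,"y": 30,"z": 110},
    {"x": -190,"y": 30,"z": 110},
    {"x": -190,"y": 30,"z": 110},
  ],
)

```text
invalid input at $.deltas[0]: expected keys x, y, z, spin, claw
```

```bash
python3 - <<'E'
from h import *
p,d=snap('scene','s2'); q,_=snap('top','t2')
a=cv2.resize(p[150:290,300:440],None,fx=4,fy=4,interpolation=cv2.INTER_CUBIC)
cv2.imwrite('pics/c2.png',a)
s=r.get_state();print(s['eef_pos'],s['eef_rot'])
for n,pt in dict(btn=[.6131,-.1579,.086],outlet=[.5065,-.1891,.012],bay=[.4847,-.1142,.012],tubetop=[.555,-.175,.06],tip=list(s['eef_pos']-[0,0,.014])).items():
    print(n,((proj('scene',pt)-[300,150])*4).round(0))
E
```

```text
[0.53279255 0.01300072 0.24514993] [1.79965213e+02 1.03944746e-01 1.05970191e+02]
btn [315. 223.]
outlet [219. 401.]
bay [116. 357.]
tubetop [265. 300.]
tip [ 54. -41.]
```

View pics/c2.png

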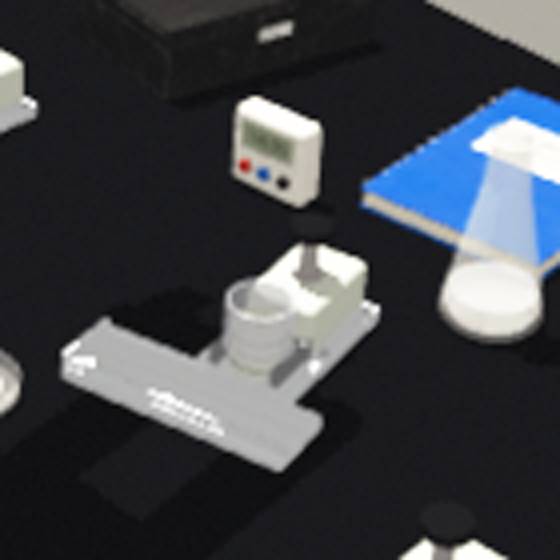

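The unobstructed view puts the predicted button at (315,223), tube rim at (265,300) and channel points where the image shows them. Continuing to above the button, with all keys in each row.

Emit:
apply_moves(
  deltas=[
    {"x": -187,"y": 29,"z": 0,"spin": 0,"claw": 0},
    {"x": -187,"y": 29,"z": 0,"spin": 0,"claw": 0},
    {"x": -187,"y": 29,"z": 0,"spin": 0,"claw": 0},
    {"x": -187,"y": 29,"z": 20,"spin": 0,"claw": 0},
    {"x": -187,"y": 29,"z": 65,"spin": 0,"claw": 0},
    {"x": -187,"y": 29,"z": 110,"spin": 0,"claw": 0},
    {"x": -187,"y": 29,"z": 110,"spin": 0,"claw": 0},
    {"x": -187,"y": 29,"z": 110,"spin": 0,"claw": 0},
  ],
)

```text
time: 2.2
eef_pos: [0.6106, -0.1531, 0.1353]
eef_rot: [-179.9, -0.1, 106.2]
force: [0.3, 0.6, 0.9]
finger_gap: -0.0001
grip_force: 0.0
```

```bash
python3 - <<'E'
from h import *
p,d=snap('scene','s3')
a=cv2.resize(p[150:290,300:440],None,fx=4,fy=4,interpolation=cv2.INTER_CUBIC)
cv2.imwrite('pics/c3.png',a)
s=r.get_state();print(s['eef_pos'],s['eef_rot'])
print(((proj('scene',s['eef_pos']-[0,0,.014])-[300,150])*4).round(0))
E
```

```text
[ 0.61182865 -0.15331359  0.1369345 ] [1.79932690e+02 3.66945800e-02 1.06257183e+02]
[313. 171.]
```

View pics/c3.png

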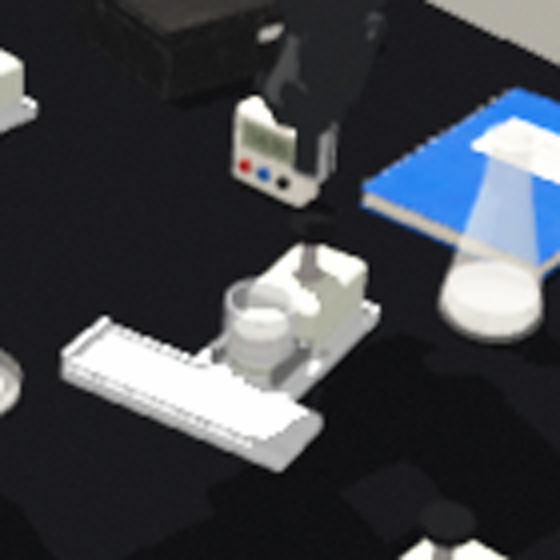

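The fingers sit just above the button, about 4.5 mm off along the tool's x axis. I'll correct that and press slowly.

Emit:
apply_moves(
  deltas=[
    {"x": -4.5,"y": 0,"z": 15,"spin": 0,"claw": 0},
    {"x": -4.5,"y": 0,"z": 30,"spin": 0,"claw": 0},
    {"x": -4.5,"y": 0,"z": 34,"spin": 0,"claw": 0},
    {"x": -4.5,"y": 0,"z": 37,"spin": 0,"claw": 0},
    {"x": -4.5,"y": 0,"z": 40,"spin": 0,"claw": 0},
    {"x": -4.5,"y": 0,"z": 43,"spin": 0,"claw": 0},
    {"x": -4.5,"y": 0,"z": 46,"spin": 0,"claw": 0},
    {"x": -4.5,"y": 0,"z": 49,"spin": 0,"claw": 0},
    {"x": -4.5,"y": 0,"z": 52,"spin": 0,"claw": 0},
    {"x": -4.5,"y": 0,"z": 55,"spin": 0,"claw": 0},
    {"x": -4.5,"y": 0,"z": 58,"spin": 0,"claw": 0},
    {"x": -4.5,"y": 0,"z": 58,"spin": 0,"claw": 0},
  ],
)

```text
time: 3.45
eef_pos: [0.6121, -0.1578, 0.0769]
eef_rot: [-180.0, -0.0, 106.2]
force: [-4.0, 0.7, 4.3]
finger_gap: -0.0002
grip_force: 2.0
```

Emit:
apply_moves(
  deltas=[
    {"x": 0,"y": 0,"z": 1.5,"spin": 0,"claw": 0},
    {"x": 0,"y": 0,"z": 3,"spin": 0,"claw": 0},
    {"x": 0,"y": 0,"z": 3.5,"spin": 0,"claw": 0},
    {"x": 0,"y": 0,"z": 3.5,"spin": 0,"claw": 0},
  ],
)

```text
time: 3.85
eef_pos: [0.6123, -0.1579, 0.0741]
eef_rot: [180.0, 0.0, 106.2]
force: [-4.1, 0.7, 7.1]
finger_gap: -0.0
grip_force: 3.3
```

```bash
python3 - <<'E'
from h import *
p,d=snap('scene','s4')
a=cv2.resize(p[150:290,300:440],None,fx=4,fy=4,interpolation=cv2.INTER_CUBIC)
cv2.imwrite('pics/c4.png',a)
P=cloud('scene',d).reshape(-1,3)
o=np.array([.555,-.175]);t=np.radians(16.2);xd=np.array([np.cos(t),np.sin(t)]);yd=np.array([-xd[1],xd[0]])
l=np.c_[(P[:,:2]-o)@xd,(P[:,:2]-o)@yd,P[:,2]]
k=l[(l[:,2]>.019)&(l[:,2]<.027)&(l[:,0]<-.028)&(l[:,0]>-.08)&(abs(l[:,1])<.11)]
print(len(k),np.percentile(k,[2,50,98],axis=0).round(4))
E
```

```text
127 [[-0.0742 -0.0135  0.0192]
 [-0.0506  0.004   0.0211]
 [-0.0293  0.1005  0.024 ]]
```

View pics/c4.png

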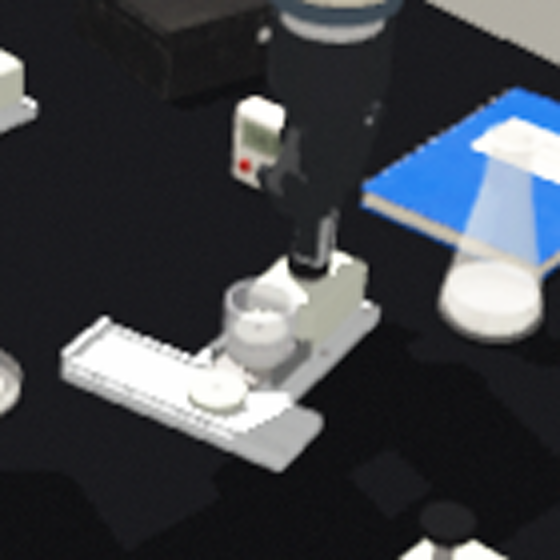

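The cassette has come out and lies at the outlet, its top face centred at about (218,385), as predicted. Raising the tool.

Emit:
apply_moves(
  deltas=[
    {"x": 0,"y": 0,"z": -4,"spin": 0,"claw": 0},
    {"x": 0,"y": 0,"z": -8,"spin": 0,"claw": 0},
    {"x": 0,"y": 0,"z": -12,"spin": 0,"claw": 0},
    {"x": 0,"y": 0,"z": -16,"spin": 0,"claw": 0},
    {"x": 0,"y": 0,"z": -20,"spin": 0,"claw": 0},
    {"x": 0,"y": 0,"z": -25,"spin": 0,"claw": 0},
    {"x": 0,"y": 0,"z": -35,"spin": 0,"claw": 0},
    {"x": 0,"y": 0,"z": -60,"spin": 0,"claw": 0},
    {"x": 0,"y": 0,"z": -60,"spin": 0,"claw": 0},
    {"x": 0,"y": 0,"z": -60,"spin": 0,"claw": 0},
  ],
)

```text
time: 4.9
eef_pos: [0.6127, -0.158, 0.1347]
eef_rot: [179.9, 0.1, 106.2]
force: [0.1, 0.4, -0.5]
finger_gap: -0.0001
grip_force: 0.0
```

Emit:
apply_moves(
  deltas=[
    {"x": -42,"y": -110.5,"z": 0,"spin": 0,"claw": 0},
    {"x": -42,"y": -110.5,"z": 0,"spin": 0,"claw": 0},
    {"x": -42,"y": -110.5,"z": 0,"spin": 0,"claw": 0},
    {"x": -42,"y": -110.5,"z": 0,"spin": 0,"claw": 0},
    {"x": -42,"y": -110.5,"z": 30,"spin": 0,"claw": 0},
    {"x": -42,"y": -110.5,"z": 60,"spin": 0,"claw": 0},
    {"x": -42,"y": -110.5,"z": 90,"spin": 0,"claw": 0},
    {"x": -42,"y": -110.5,"z": 90,"spin": 0,"claw": 0},
    {"x": -42,"y": -110.5,"z": 90,"spin": 0,"claw": 0},
  ],
)

```text
time: 5.8
eef_pos: [0.5184, -0.2285, 0.0436]
eef_rot: [-180.0, -0.0, 106.3]
force: [0.6, 0.2, -0.3]
finger_gap: -0.0004
grip_force: 0.0
```

```bash
python3 - <<'E'
from h import *
p,d=snap('scene','s5')
a=cv2.resize(p[200:290,310:400],None,fx=6,fy=6,interpolation=cv2.INTER_CUBIC)
cv2.imwrite('pics/c5.png',a)
s=r.get_state();print(s['eef_pos'],s['eef_rot'])
for z in (0.0,.018): print(((proj('scene',s['eef_pos']-[0,0,.014+z])-[310,200])*6).round(0))
E
```

```text
[ 0.51900114 -0.22892737  0.04454892] [1.79957149e+02 2.77940985e-02 1.06253165e+02]
[360. 300.]
[357. 335.]
```

View pics/c5.png

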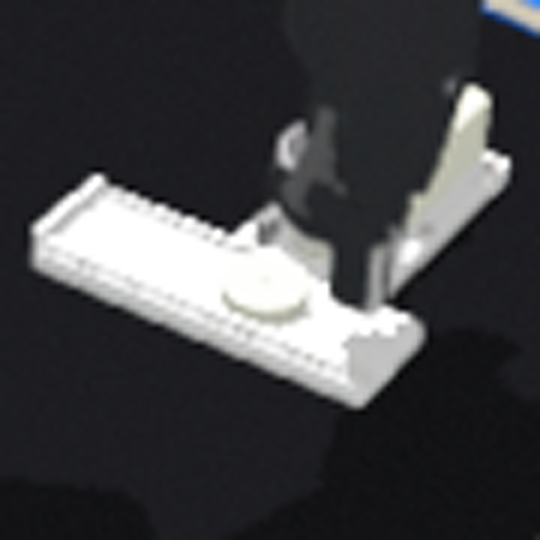

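```bash
python3 - <<'E'
from h import *
def ray(u,v,z):
    u=310+u/6;v=200+v/6
    a=w('scene',np.array(.5),u,v);b=w('scene',np.array(1.),u,v);t=(z-a[2])/(b[2]-a[2]);return a+t*(b-a)
o=np.array([.555,-.175]);t=np.radians(16.2);xd=np.array([np.cos(t),np.sin(t)]);yd=np.array([-xd[1],xd[0]])
for n,u,v,z in (('cass',265,277,.022),('nearR',362,385,.017),('farR',424,325,.017),('farL',100,177,.021),('nearL',33,238,.021)):
    q=ray(u,v,z)[:2]; print(n,q.round(4),((q-o)@xd).round(4),((q-o)@yd).round(4))
e=r.get_state()['eef_pos'][:2]; print('tcp',((e-o)@xd).round(4),((e-o)@yd).round(4))
E
```

```text
cass [ 0.507  -0.1854] -0.049 0.0034
nearR [ 0.4943 -0.2575] -0.0813 -0.0623
farR [ 0.5411 -0.2449] -0.0329 -0.0632
farL [ 0.4997 -0.0866] -0.0284 0.1003
nearL [ 0.4491 -0.1039] -0.0819 0.0979
tcp -0.0496 -0.0417
```

Emit:
apply_moves(
  deltas=[
    {"x": 0,"y": -2.5,"z": 4,"spin": 0,"claw": 0},
    {"x": 0,"y": -2.5,"z": 8,"spin": 0,"claw": 0},
    {"x": 0,"y": -2.5,"z": 12,"spin": 0,"claw": 0},
    {"x": 0,"y": -2.5,"z": 14,"spin": 0,"claw": 0},
    {"x": 0,"y": -2.5,"z": 14,"spin": 0,"claw": 0},
  ],
)

```text
time: 6.35
eef_pos: [0.5153, -0.2298, 0.0296]
eef_rot: [-180.0, -0.0, 106.2]
force: [-0.4, 0.1, -0.8]
finger_gap: -0.0001
grip_force: 0.0
```

Emit:
apply_moves(
  deltas=[
    {"x": 4,"y": 0,"z": 0,"spin": 0,"claw": 0},
    {"x": 8,"y": 0,"z": 0,"spin": 0,"claw": 0},
    {"x": 12,"y": 0,"z": 0,"spin": 0,"claw": 0},
    {"x": 16,"y": 0,"z": 0,"spin": 0,"claw": 0},
    {"x": 20,"y": 0,"z": 0,"spin": 0,"claw": 0},
    {"x": 24,"y": 0,"z": 0,"spin": 0,"claw": 0},
    {"x": 28,"y": 0,"z": 0,"spin": 0,"claw": 0},
    {"x": 32,"y": 0,"z": 0,"spin": 0,"claw": 0},
    {"x": 36,"y": 0,"z": 0,"spin": 0,"claw": 0},
    {"x": 40,"y": 0,"z": 0,"spin": 0,"claw": 0},
    {"x": 44,"y": 0,"z": 0,"spin": 0,"claw": 0},
    {"x": 48,"y": 0,"z": 0,"spin": 0,"claw": 0},
  ],
)

```text
time: 7.55
eef_pos: [0.502, -0.1834, 0.0298]
eef_rot: [180.0, 0.0, 106.2]
force: [0.7, -0.8, 1.2]
finger_gap: 0.0
grip_force: 0.2
```

```bash
python3 - <<'E'
from h import *
p,d=snap('scene','s6')
a=cv2.resize(p[200:290,310:400],None,fx=6,fy=6,interpolation=cv2.INTER_CUBIC)
cv2.imwrite('pics/c6.png',a)
E
```

```text
(no output)
```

View pics/c6.png

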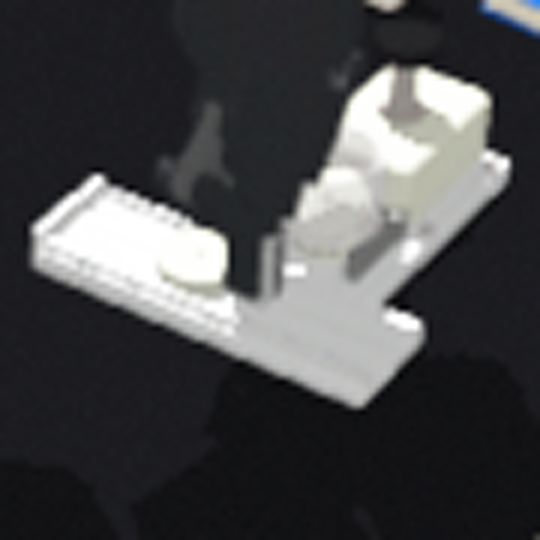

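The cassette moves ahead of the fingers, flat, now at about (195,258). Continuing.

Emit:
apply_moves(
  deltas=[
    {"x": 4,"y": 0,"z": 0,"spin": 0,"claw": 0},
    {"x": 8,"y": 0,"z": 0,"spin": 0,"claw": 0},
    {"x": 12,"y": 0,"z": 0,"spin": 0,"claw": 0},
    {"x": 16,"y": 0,"z": 0,"spin": 0,"claw": 0},
    {"x": 20,"y": 0,"z": 0,"spin": 0,"claw": 0},
    {"x": 24,"y": 0,"z": 0,"spin": 0,"claw": 0},
    {"x": 27,"y": 0,"z": 0,"spin": 0,"claw": 0},
    {"x": 30,"y": 0,"z": 0,"spin": 0,"claw": 0},
    {"x": 32,"y": 0,"z": 0,"spin": 0,"claw": 0},
    {"x": 34,"y": 0,"z": 0,"spin": 0,"claw": 0},
    {"x": 36,"y": 0,"z": 0,"spin": 0,"claw": 0},
    {"x": 36,"y": 0,"z": 0,"spin": 0,"claw": 0},
  ],
)

```text
time: 8.8
eef_pos: [0.4918, -0.1489, 0.0298]
eef_rot: [-180.0, -0.0, 106.2]
force: [1.3, 0.9, 0.7]
finger_gap: 0.0001
grip_force: 0.0
```

Emit:
apply_moves(
  deltas=[
    {"x": 1,"y": 0,"z": 0,"spin": 0,"claw": 0},
    {"x": 2,"y": 0,"z": 0,"spin": 0,"claw": 0},
    {"x": 3,"y": 0,"z": 0,"spin": 0,"claw": 0},
    {"x": 3,"y": 0,"z": 0,"spin": 0,"claw": 0},
  ],
)

```text
time: 9.2
eef_pos: [0.491, -0.1462, 0.0298]
eef_rot: [-180.0, -0.0, 106.2]
force: [-0.4, -0.5, -0.1]
finger_gap: -0.0001
grip_force: 0.0
```

Emit:
apply_moves(
  deltas=[
    {"x": 1,"y": 0,"z": 0,"spin": 0,"claw": 0},
    {"x": 2,"y": 0,"z": 0,"spin": 0,"claw": 0},
    {"x": 3,"y": 0,"z": 0,"spin": 0,"claw": 0},
    {"x": 3,"y": 0,"z": 0,"spin": 0,"claw": 0},
  ],
)

```text
time: 9.6
eef_pos: [0.4902, -0.1432, 0.0298]
eef_rot: [-180.0, -0.0, 106.2]
force: [0.2, -0.6, 0.6]
finger_gap: 0.0003
grip_force: 0.0
```

```bash
python3 - <<'E'
from h import *
p,d=snap('scene','s7')
a=cv2.resize(p[210:270,310:370],None,fx=9,fy=9,interpolation=cv2.INTER_CUBIC)
cv2.imwrite('pics/c7.png',a)
E
```

```text
(no output)
```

View pics/c7.png

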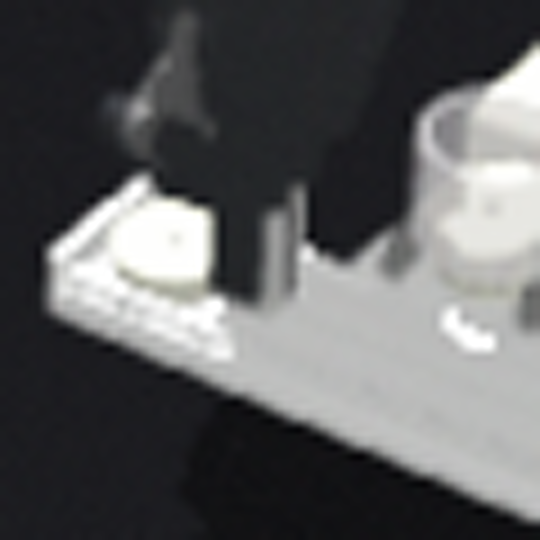

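The cassette is almost at the stop, with its centre at about (176,240) in the crop. I'll push in small steps until the force rises.

Emit:
apply_moves(
  deltas=[
    {"x": 1,"y": 0,"z": 0,"spin": 0,"claw": 0},
    {"x": 2,"y": 0,"z": 0,"spin": 0,"claw": 0},
    {"x": 2,"y": 0,"z": 0,"spin": 0,"claw": 0},
  ],
)

```text
time: 9.95
eef_pos: [0.4897, -0.1413, 0.0298]
eef_rot: [-180.0, -0.0, 106.2]
force: [-0.7, -0.7, 1.2]
finger_gap: 0.0001
grip_force: 0.0
```

Emit:
apply_moves(
  deltas=[
    {"x": 1,"y": 0,"z": 0,"spin": 0,"claw": 0},
    {"x": 2,"y": 0,"z": 0,"spin": 0,"claw": 0},
    {"x": 2,"y": 0,"z": 0,"spin": 0,"claw": 0},
  ],
)

```text
time: 10.25
eef_pos: [0.4891, -0.1394, 0.0298]
eef_rot: [-180.0, -0.0, 106.2]
force: [0.3, -1.0, -0.2]
finger_gap: 0.0001
grip_force: 0.0
```

Emit:
apply_moves(
  deltas=[
    {"x": 1,"y": 0,"z": 0,"spin": 0,"claw": 0},
    {"x": 2,"y": 0,"z": 0,"spin": 0,"claw": 0},
    {"x": 2,"y": 0,"z": 0,"spin": 0,"claw": 0},
  ],
)

```text
time: 10.55
eef_pos: [0.4898, -0.1384, 0.0302]
eef_rot: [179.9, 0.1, 106.3]
force: [2.0, -6.2, 0.4]
finger_gap: -0.0002
grip_force: 2.9
```

```bash
python3 - <<'E'
from h import *
p,d=snap('scene','s8')
a=cv2.resize(p[210:270,310:370],None,fx=9,fy=9,interpolation=cv2.INTER_CUBIC)
cv2.imwrite('pics/c8.png',a)
E
```

```text
(no output)
```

View pics/c8.png

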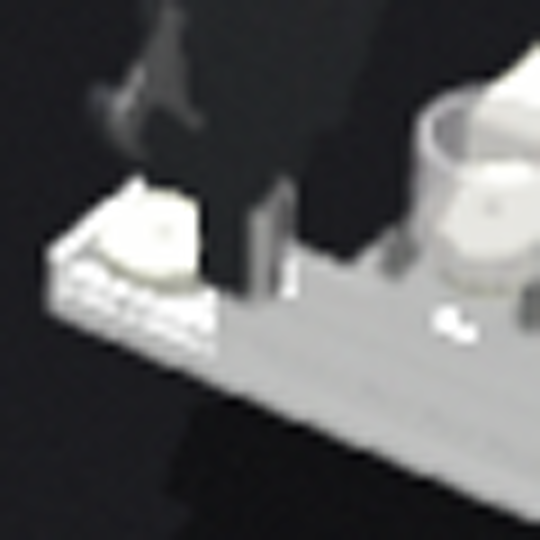

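The force rose to 6.5 N against the push and the cassette is at the stop. Backing off and lifting clear.

Emit:
apply_moves(
  deltas=[
    {"x": -2,"y": 0,"z": 0,"spin": 0,"claw": 0},
    {"x": -6,"y": 0,"z": 0,"spin": 0,"claw": 0},
    {"x": -12,"y": 0,"z": 0,"spin": 0,"claw": 0},
    {"x": -14,"y": 0,"z": 0,"spin": 0,"claw": 0},
    {"x": -14,"y": 0,"z": -20,"spin": 0,"claw": 0},
    {"x": -14,"y": 0,"z": -60,"spin": 0,"claw": 0},
    {"x": -14,"y": 0,"z": -110,"spin": 0,"claw": 0},
    {"x": -14,"y": 0,"z": -160,"spin": 0,"claw": 0},
    {"x": -14,"y": 0,"z": -200,"spin": 0,"claw": 0},
    {"x": -14,"y": 0,"z": -200,"spin": 0,"claw": 0},
    {"x": -14,"y": 0,"z": -200,"spin": 0,"claw": 0},
  ],
)

```text
time: 11.7
eef_pos: [0.4928, -0.1512, 0.2304]
eef_rot: [179.9, 0.1, 106.2]
force: [-0.0, -1.3, -1.2]
finger_gap: -0.0001
grip_force: 0.0
```

```bash
python3 - <<'E'
from h import *
p,d=snap('scene','s9')
cv2.imwrite('pics/c9.png',cv2.resize(p[190:280,300:400],None,fx=6,fy=6,interpolation=cv2.INTER_CUBIC))
E
```

```text
(no output)
```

View pics/c9.png

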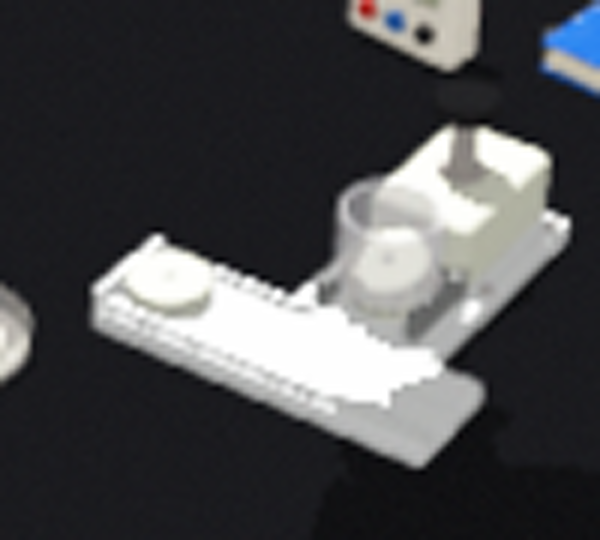

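The cassette lies flat against the stop at about (170,278), the plunger is up at (468,95), and the arm is clear. Handing in.

```bash
python3 -c "
from bench import sign_off
print(sign_off())"
```

```text
the job is handed in; nothing more can be done
None
```

I pressed the wide dispenser's plunger once and pushed the ejected cassette home against the stop; the last picture shows it lying flat there, the plunger back up and the arm clear, and I have handed the job in (no verdict was returned).

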